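# Third hand: press a bearing block against the sprung stop of an assembly jig

## Task

Lower the loose bearing block (do not drop it) flat and square into the pocket of the assembly jig, foot down, at first clear of the sprung stop pad; then slide it along the pocket against the pad and press it with a steady 12 N or so, never driving the pad to the end of its travel. Finish while still holding the block there with that push, since a colleague is about to run in its screws: do not let go. Leave the rollers, clamp block and hex key where they are.

Things in the scene. Friction and masses are not known exactly. Their poses are not given: they have to be found in the camera images.
- bearing_block: loose aluminium bearing block, 0.3-0.5 kg: foot 72 (x) x 56 (y) x 10 mm high, on it a body 72 (x) x 36 (y) mm rising to 55 mm above the underside (3 mm nipple on top), bore along x. Origin: centre of the underside. Grip it from above by the body, across y; the foot stands out 10 mm past each gripped side. Either x end may face the pad. Starts upright on the worktop, left or right
- jig: grey assembly jig with steel rails, fixed to the worktop on the other side from the block, plate 166 (x) x 110 (y) x 8 mm. Origin: centre of its underside; x points along the pocket to the fence, the end farther from the robot. Fence: x 55 to 79 mm, 84 wide, top 60 mm above the worktop; it carries the sprung pad, whose free face is at x = +34
- pocket (a point): point on the pocket floor, 8 mm above the jig origin, 17 mm behind it along the jig's -x: middle of the 102 mm between rear rail (x = -68) and free pad face. Axes as the jig's. Pocket 60 mm wide in y: 2 mm play each side of the block's foot. The side and rear rails stand 12 mm above the floor, 14 mm thick, top inner edge bevelled 4 mm. A block centred here is 15 mm clear of the pad
- stop_pad (a joint): travel of the sprung stop pad along the jig's x axis, m: 0 free, growing as it is pushed towards the fence, end of travel 0.014. The spring pushes back with 1.5 N per mm from zero (12 N at 0.008)
- pad_face (a point): centre of the pressing face of the black stop pad, a plate 6 (x) x 36 (y) x 32 mm high on a steel plunger, 37 mm above the jig's underside. Axes as the jig's; the face looks along -x and moves with the pad. It meets the end of the block's body
- roller_light: bystander: light grey feed roller standing on end, 40 mm dia, 54 high (mm), loose; origin at the centre of its underside
- roller_dark: bystander: black feed roller standing on end, 40 mm dia, 54 high (mm), loose; origin at the centre of its underside
- clamp: bystander: aluminium clamp block with a black thumb screw on top, 40 x 45 x 61 high (mm), loose; origin at the centre of its underside
- hex_key: bystander: steel hex key lying flat, 128 x 38 x 6, its long side along its y axis (mm), loose; origin at the centre of its underside
There are look-alikes about, which are no part of the job. Of the things like the jig, leave any that is green; of the rest the larger one is meant.

How it is judged:
By the outcome, as a careful person would: the job done as asked, in the order asked, and still so for the second after the job is handed in, while the arm keeps its last pose, push and grip.
It also fails if it takes over 48 s, if anything falls off the work surface, if the arm or the gripper's body presses on something with over 40 N, if the wrist force passes 120 N, or if a joint passes its speed limit or range.

## Robot

A 6-joint arm with a two-finger parallel gripper is mounted at the origin on a cart in front of the work surface, level with it; the furniture and walls round the work are solid. World frame = base frame: x ahead of the robot, y to its left, z up, the work surface at z = 0. Lengths are in m, angles in rad, forces in N, time in s.
With the tool pointing down it reaches from about 0.25 to 0.725 m from the base axis. Payload 4 kg.
Tool frame: the origin (TCP) lies on the centre line of the jaws, within the pads' length; the fingertips stand ahead of it and the grasp point (between the pads) lies 3 mm ahead of it (bot.tcp_to_tips is the z of the fingertips in the tool frame, in m); z points along the fingers, y is the line along which they close (so a half turn about z gives the same grasp; the last joint's range is limited). The gripper opens to 85 mm and grips with 20 to 120 N. Pads are 22 mm wide; open, the fingers measure 114 mm over their backs; the gripper's body (76 mm by 85 mm) begins 54 mm behind the grasp point. The pads swing forward as they close: fully open they stand 13 mm farther back than shut.
Start: joints at [1.157, 0.241, 0.005, 1.335, 0, 1.571], TCP at [0.201, 0.458, 0.253] pointing down, gripper open.
Joint ranges: [-2.72, 2.72], [-1.05, 1.87], [-1.09, 1.28], [-1.99, 2.15], [-1.42, 1.44], [-3.14, 3.14]. Speed limits (rad/s): [2.79, 2.79, 3.14, 3.14, 3.14, 3.14].

## Interface

Orientations are given as a unit quaternion [x, y, z, w].
In Python, from workcell import telemetry, camera, camera_params, ticket, boxes_of, cut_out, spot_point, bot gives the robot as it stands.
- The arm moves only by the shell command python3 -m creep 'ROWS'. ROWS is text: rows parted by semicolons, each of 5 numbers parted by spaces: the opening, from 0 (shut) to 1 (fully open), then the shift along the tool's x, y, z in units of 150 mm (1.0 is 150 mm), then the turn about the tool's z in units of 180 degrees (1.0 is 180 degrees). In form: claw x y z turn; .... A call has 1 to 12 rows; each row is the pose to reach, as a shift and turn from the pose commanded when the call began, along the tool's axes at that moment, turning the shorter way round; what a row does not reach only later rows make up. A row lasts 1/8 s, in which the tool goes at most 62.5 mm and 10.7 degrees, less where a joint would pass 70% of its speed; a pose out of reach is approached as far as the arm can. A call with a number of a shift or a turn outside -1 to 1 is refused whole. A call with a gripper value outside its range is refused whole. The fingers move at their own pace and stop on an object; the grip force is fixed at half the most. Time passes only in rows, so rows that repeat a pose let the fingers close. It gives the time, the measured TCP pose, the force, the opening and the grip force at its end, in the units of the state.
- telemetry.get_obs(): the state, without advancing time (a new reading comes with each control period).
- camera(name): name is "scene" or "top" or "wrist"; returns the picture (384x512x3 uint8, red, green, blue); there is no depth.
- camera_params(name): a dict with "camera_matrix" (3x3 intrinsics, pixels), "eye" and "attitude" of the camera in the world. Camera axes: x right, y down, z forward; pixel columns grow to the right and rows downward; lengths in m; the calibration is good to about 2 mm. A picture is of the moment at which its call begins: read the wrist's pose just before it. camera_params takes no time and is no camera call; for the wrist camera it gives the pose at the moment of the call.
- ticket.job_done(): hands the job in; it is judged then, once.
Trained networks look in the newest picture that a camera, given by its name, has taken for a name from the list of things; names that differ only in an ending like _2 or _b are one class to them, and where a whole thing is asked for, a point or a joint stands for the part that bears it (a point fixed in the world has none). Each returns a list of dicts, best first, with "conf" (0 to 1); they miss things now and then, are a little off and sometimes report something else, mostly with a low value. They report only what shows in the picture. A call takes as long as a camera call. They do not tell look-alikes from the thing itself.
- boxes_of(thing, camera): "at" ([x, y, z] in m, in world coordinates, good to about 4 mm: the middle of the surface that is visible of it).
- cut_out(thing, camera): "pixels" (384x512 bool, what is visible of it).
- spot_point(thing, camera): "at" ([x, y, z] in m, in world coordinates, good to about 4 mm: a listed point, or the origin of a listed thing).
The state is a dict: "clock": time; "joint_pos": joint angles; "joint_vel": joint speeds; "tau": joint torques, N m; "eef_pos": TCP position; "tool_rot": TCP orientation; "ft_force": force on the tool from outside, world axes, zero at the start; "ft_torque": the same for the moment, N m; "grip_width": finger opening in m; "grasp_force": force on a finger pad.
Only numpy, scipy, OpenCV 4.12 (cv2) and the standard library are available. Lean on these libraries where they do the work, as an engineer would, in place of code of your own. Each camera call takes 0.05 s, during which the arm holds its last target. There are 200 camera calls.

## Working session

There is one attempt and no reset: what is moved stays moved. The work goes in short steps, Python scripts to look and compute and a shell command to move; the robot and the scene stay as the last step left them, time stands still between calls to the robot, and variables do not carry over. Pictures are saved under pics/ and viewed, at most 10 in all, crops included, and the job is handed in when it is done.

```bash
ls; mkdir -p pics; python3 - <<'E'
from workcell import *
import cv2,numpy as np
for c in ("scene","top"):
    im=camera(c); cv2.imwrite(f"pics/{c}0.png",im[:,:,::-1])
    p=camera_params(c); print(c,p["eye"],p["attitude"],np.array(p["camera_matrix"]).round(1).tolist())
    for t in ("bearing_block","jig","pocket","pad_face","roller_light","roller_dark","clamp","hex_key"):
        print(t,[(np.round(d["at"],3).tolist(),round(d["conf"],2)) for d in spot_point(t,c)])
s=telemetry.get_obs(); print(s, bot.tcp_to_tips)
E
```

```text
pics
scene [ 0.10397439 -0.80239627  0.62076769] [ 0.82710685 -0.20776146  0.12188263 -0.50781302] [[358.8, 0.0, 255.6], [0.0, 358.8, 198.9], [0.0, 0.0, 1.0]]
bearing_block [([0.462, -0.173, -0.001], 0.76)]
jig [([0.408, 0.594, -0.003], 0.81), ([0.822, 0.002, 0.002], 0.77), ([0.467, 0.17, 0.003], 0.74)]
pocket [([0.459, 0.178, 0.009], 0.74), ([0.412, -0.007, -0.002], 0.6), ([0.808, 0.003, 0.01], 0.56)]
pad_face [([0.502, 0.171, 0.036], 0.62), ([0.847, -0.005, 0.024], 0.41)]
roller_light [([0.545, -0.007, -0.001], 0.57)]
roller_dark [([0.6, -0.152, 0.001], 0.77)]
clamp [([0.598, 0.137, -0.002], 0.64), ([0.502, 0.17, 0.036], 0.34)]
hex_key [([0.412, -0.003, -0.002], 0.44)]
top [0.41675831 0.18633265 1.61375578] [-0.70482663  0.7061379  -0.04800974  0.04778848] [[386.1, 0.0, 261.3], [0.0, 386.1, 186.2], [0.0, 0.0, 1.0]]
bearing_block [([0.466, -0.171, 0.002], 0.75)]
jig [([0.819, 0.006, 0.0], 0.98), ([0.411, 0.6, 0.0], 0.98), ([0.472, 0.173, -0.001], 0.73)]
pocket [([0.397, 0.602, 0.006], 0.96), ([0.455, 0.179, 0.012], 0.79), ([0.808, 0.004, 0.003], 0.75)]
pad_face [([0.847, 0.0, 0.025]
[... 262 characters left out ...]
_pos': array([1.15701803e+00, 2.40595999e-01, 4.98754427e-03, 1.33522877e+00,
       8.20459259e-06, 1.57080743e+00]), 'joint_vel': array([ 1.60018787e-03,  1.08067308e-03,  1.40319569e-04, -1.07523358e-03,
       -8.55781085e-05,  1.89108358e-03]), 'tau': array([-1.41556416e-04, -3.72192013e+01,  2.52694792e+01,  9.53339222e-04,
        2.37201284e-04,  2.76211161e-06]), 'eef_pos': array([0.20102673, 0.45778917, 0.2533037 ]), 'tool_rot': array([ 2.05421821e-01,  9.78673528e-01, -1.91723344e-05, -8.21569688e-06]), 'ft_force': array([ 1.04202719, -0.64617225, -0.79776546]), 'ft_torque': array([-0.01154121,  0.0033967 , -0.01555429]), 'grasp_force': 0.0, 'grip_width': 0.0855457944713402} 0.022
```

View pics/scene0.png

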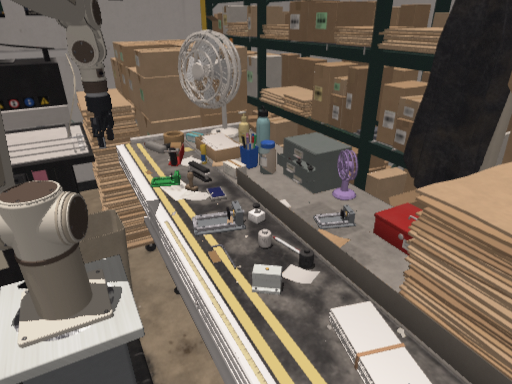

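View pics/top0.png

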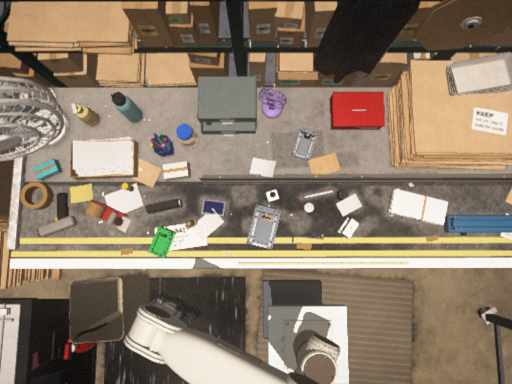

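```bash
cat > h.py <<'E'
from workcell import *
import cv2,numpy as np
from scipy.spatial.transform import Rotation as R
def obs(): return telemetry.get_obs()
def plan(p,yaw=None):
    "shift/turn from the present pose to p with tool y at world angle yaw (mod pi)"
    s=obs(); T=R.from_quat(s["tool_rot"]); M=T.as_matrix()
    sh=M.T@(np.array(p)-s["eef_pos"])/0.15
    now=np.arctan2(M[1,1],M[0,1]); t=0
    if yaw is not None:
        d=(yaw-now+np.pi/2)%np.pi-np.pi/2; t=-d/np.pi   # tool z is down
    print("shift",sh.round(3),"turn",round(t,4),"yaw_y",round(np.degrees(now),2),"at",s["eef_pos"].round(4),"t",round(s["clock"],2),"tilt",(M[:2,2]).round(4),"j6",s["joint_pos"][5].round(2))
def ray(c,uv,P=None):
    p=P or camera_params(c); K=np.array(p["camera_matrix"])
    uv=np.atleast_2d(uv); d=np.c_[(uv-K[:2,2])/np.diag(K)[:2],np.ones(len(uv))]
    return np.array(p["eye"]),R.from_quat(p["attitude"]).apply(d)
def at_z(c,uv,z,P=None):
    e,d=ray(c,uv,P); return e+d*((z-e[2])/d[:,2])[:,None]
E
python3 - <<'E'
from h import *
p=camera_params("wrist");print(p["eye"],R.from_quat(p["attitude"]).as_matrix().round(2).tolist(),np.array(p["camera_matrix"]).round(0).tolist())
plan([0.40,0.17,0.28])
E
```

```text
[0.13477887 0.48553585 0.37382913] [[0.4, 0.88, 0.26], [0.92, -0.39, -0.11], [0.0, 0.28, -0.96]] [[265.0, 0.0, 259.0], [0.0, 265.0, 193.0], [0.0, 0.0, 1.0]]
shift [-1.986 -1.223 -0.178] turn 0 yaw_y 66.29 at [0.201  0.4578 0.2533] t 0.9 tilt [-0. -0.] j6 1.57
```

```bash
python3 -m creep '1 -.35 -.22 -.05 -.03; 1 -.7 -.44 -.1 -.07; 1 -1 -.62 -.18 -.13; 1 -1 -.62 -.18 -.13; 1 -1 -.62 -.18 -.13'; python3 -c "
from h import *
plan([0.40,0.17,0.28],np.pi/2)"
```

```text
clock: 1.52
eef_pos: [0.3011, 0.3124, 0.2805]
tool_rot: [0.004, 1.0, 0.0, 0.0]
ft_force: [0.1, 0.1, -0.1]
grip_width: 0.0855
grasp_force: 0.0
shift [-0.666 -0.944  0.002] turn -0.0024 yaw_y 89.57 at [0.3011 0.3124 0.2805] t 1.52 tilt [0.0001 0.0008] j6 0.81
```

Good: fast and the turn sign is right.

```bash
python3 -m creep '1 -.3 -.35 0 0; 1 -.6 -.7 0 0; 1 -.67 -.94 0 0; 1 -.67 -.94 0 0; 1 -.67 -.94 0 0'; cat >> h.py <<'E'
def look(tag,things,c="wrist"):
    P=camera_params(c); im=camera(c); cv2.imwrite(f"pics/{tag}.png",im[:,:,::-1])
    np.savez(f"pics/{tag}.npz",eye=P["eye"],attitude=P["attitude"],camera_matrix=P["camera_matrix"],im=im)
    for t in things: print(t,[(np.round(d["at"],4).tolist(),round(d["conf"],2)) for d in spot_point(t,c)])
E
python3 -c "
from h import *
look('jig1',('jig','pocket','pad_face'))
plan([0.42,-0.17,0.28],np.pi/2)"
```

```text
clock: 2.15
eef_pos: [0.4003, 0.1719, 0.2799]
tool_rot: [0.002, 1.0, 0.0, -0.001]
ft_force: [0.2, 0.2, -0.8]
grip_width: 0.0855
grasp_force: 0.0
jig [([0.4699, 0.1684, -0.0001], 0.66)]
pocket [([0.4535, 0.1763, 0.005], 0.58)]
pad_face [([0.501, 0.1677, 0.0354], 0.63)]
shift [-1.380e-01 -2.281e+00  1.000e-03] turn -0.0008 yaw_y 89.85 at [0.4002 0.1722 0.2802] t 2.35 tilt [-0.0002  0.0001] j6 0.41
```

View pics/jig1.png

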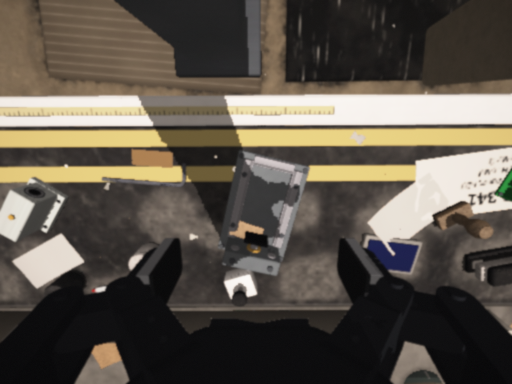

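```bash
python3 -m creep '1 -.07 .05 .35 .03; 1 -.13 .1 .7 .07; 1 -.13 .1 1 .075; 1 -.13 .1 1 .075; 1 -.13 .1 1 .075'; python3 -c "
from h import *
look('jig2',('jig','pocket','pad_face'))
plan([0.42,-0.17,0.28],np.pi/2)
import cv2
im=cv2.imread('pics/jig2.png'); cv2.imwrite('pics/jig2c.png',cv2.resize(im[30:330,120:450],None,fx=2,fy=2,interpolation=2)[:600])"
```

```text
clock: 2.98
eef_pos: [0.421, 0.1867, 0.1318]
tool_rot: [0.12, 0.993, 0.001, 0.001]
ft_force: [-0.7, -0.5, 0.1]
grip_width: 0.0853
grasp_force: 0.0
jig [([0.4706, 0.169, -0.0025], 0.78)]
pocket [([0.4557, 0.1753, 0.0058], 0.74)]
pad_face [([0.5016, 0.1644, 0.0342], 0.67)]
shift [-0.559 -2.307 -0.988] turn -0.0767 yaw_y 76.2 at [0.4217 0.1864 0.1324] t 3.17 tilt [0.0039 0.0018] j6 0.66
```

View pics/jig2c.png

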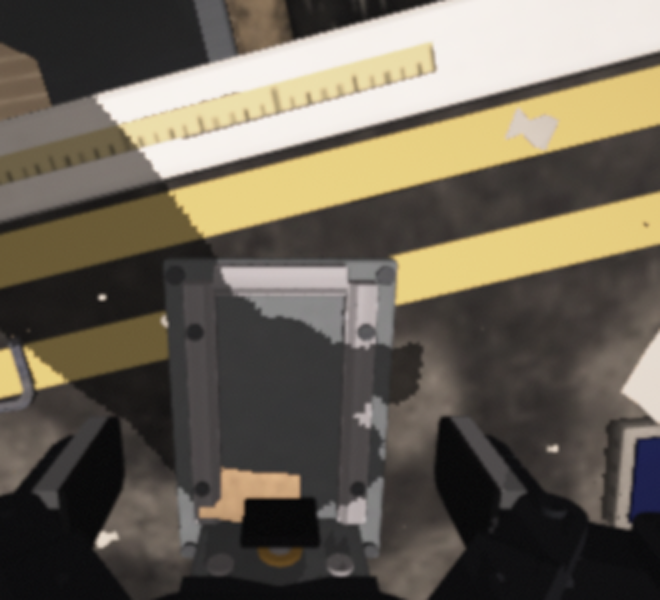

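```bash
cat >> h.py <<'E'
def load(tag):
    z=np.load(f"pics/{tag}.npz"); return {k:z[k] for k in z.files}
E
python3 -c "
from h import *
P=load('jig2')
c=np.array([[165,260],[396,262],[378,552],[182,552]])/2+[120,30]
q=at_z('',c,.008,P)[:,:2];print(q.round(4).tolist())
f=lambda a,b:(np.linalg.norm(q[b]-q[a]).round(4),np.degrees(np.arctan2(*(q[b]-q[a])[::-1])).round(2))
print(f(0,1),f(3,2),f(0,3),f(1,2),q.mean(0))
# pocket floor: rear rail inner bottom edge / side rails top outer
c=np.array([[218,294],[345,292],[345,525],[218,470]])/2+[120,30]
q=at_z('',c,.008,P)[:,:2];print(q.round(4).tolist(),f(0,1),f(0,3),f(1,2))
"
```

```text
[[0.3777, 0.1422], [0.4041, 0.246], [0.5605, 0.208], [0.5346, 0.1032]]
(np.float64(0.1071), np.float64(75.72)) (np.float64(0.1079), np.float64(76.14)) (np.float64(0.1617), np.float64(-13.95)) (np.float64(0.1609), np.float64(-13.65)) [0.46923295 0.1748336 ]
[[0.3991, 0.1617], [0.4125, 0.2201], [0.539, 0.1939], [0.49, 0.1362]] (np.float64(0.0599), np.float64(77.14)) (np.float64(0.0944), np.float64(-15.63)) (np.float64(0.1292), np.float64(-11.7))
```

```bash
python3 -m creep '1 0 -.2 -.3 -.02; 1 -.15 -.6 -.5 -.05; 1 -.23 -1 -.5 -.0767; 1 -.23 -1 -.5 -.0767' ; python3 -m creep '1 0 -.4 0 0; 1 0 -.8 0 0; 1 0 -1 0 0; 1 0 -1 0 0; 1 0 -1 0 0'; python3 -c "
from h import *
look('blk1',('bearing_block',))
plan([0.40,-0.17,0.2],np.pi/2)"
```

```text
clock: 3.68
eef_pos: [0.4186, 0.0286, 0.2072]
tool_rot: [0.003, 1.0, -0.0, 0.002]
ft_force: [-0.2, 0.6, -0.0]
grip_width: 0.0852
grasp_force: 0.0
clock: 4.3
eef_pos: [0.4182, -0.1174, 0.2056]
tool_rot: [-0.0, 1.0, 0.0, 0.0]
ft_force: [-0.1, 0.3, 0.5]
grip_width: 0.0855
grasp_force: 0.0
bearing_block [([0.4607, -0.1737, -0.0046], 0.7), ([0.599, 0.1401, -0.0037], 0.31)]
shift [ 0.122 -0.353  0.036] turn 0.0006 yaw_y 90.11 at [ 0.4182 -0.117   0.2055] t 4.4 tilt [0.0002 0.0004] j6 -0.27
```

View pics/blk1.png

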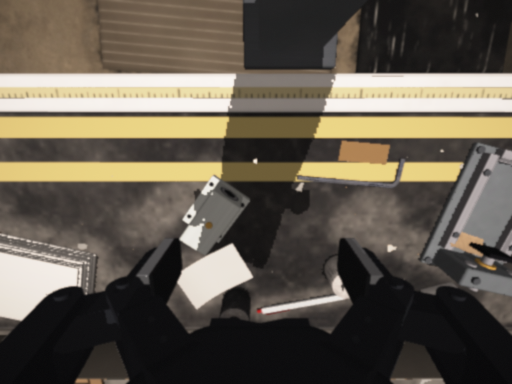

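```bash
python3 -m creep '1 -.1 -.2 .2 .05; 1 -.18 -.32 .4 .1; 1 -.18 -.32 .5 .165; 1 -.18 -.32 .5 .165'; python3 -c "
from h import *
look('blk2',('bearing_block',))
plan([0.461,-0.173,0.2],np.radians(60))
im=cv2.imread('pics/blk2.png'); cv2.imwrite('pics/blk2c.png',cv2.resize(im[80:300,120:400],None,fx=2.7,fy=2.7,interpolation=2))"
```

```text
clock: 4.9
eef_pos: [0.4442, -0.1648, 0.1291]
tool_rot: [0.255, 0.967, 0.0, -0.002]
ft_force: [-0.4, 0.1, -0.1]
grip_width: 0.0855
grasp_force: 0.0
bearing_block []
shift [-0.116  0.007 -0.461] turn 0.0029 yaw_y 60.53 at [ 0.4454 -0.1654  0.1308] t 5.0 tilt [ 0.0003 -0.    ] j6 0.16
```

View pics/blk2c.png

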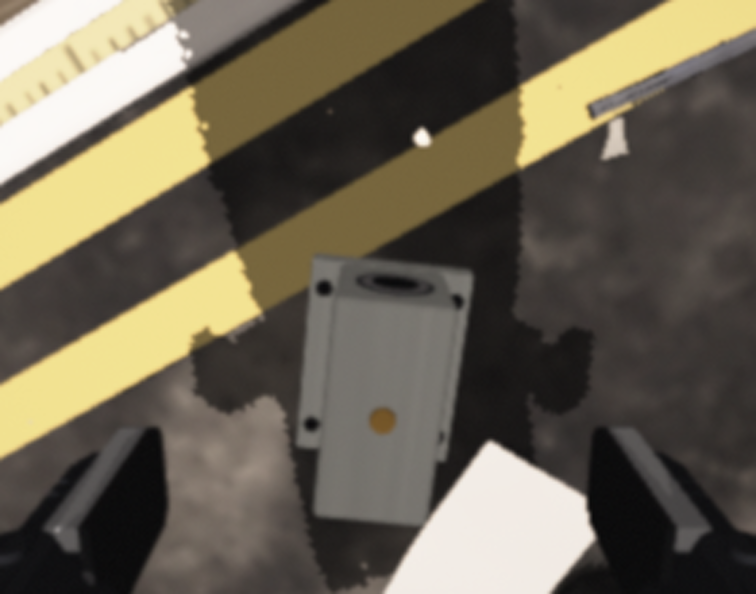

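```bash
python3 -c "
from h import *
P=load('blk2')
def rep(c,z):
    q=at_z('',np.array(c)/2.7+[120,80],z,P)[:,:2]
    f=lambda a,b:(np.linalg.norm(q[b]-q[a]).round(4),np.degrees(np.arctan2(*(q[b]-q[a])[::-1])).round(2))
    print(q.round(4).tolist(),f(0,1),f(0,3),f(1,2) if len(q)>3 else '',q.mean(0).round(4))
rep([[334,296],[454,305],[426,526],[315,517]],.055)
rep([[313,256],[472,270],[445,461],[297,447]],.010)
print(at_z('',np.array([[382,420]])/2.7+[120,80],.058,P))
"
```

```text
[[0.4229, -0.1676], [0.442, -0.1393], [0.5012, -0.1804], [0.4813, -0.2089]] (np.float64(0.0341), np.float64(55.97)) (np.float64(0.0715), np.float64(-35.23)) (np.float64(0.072), np.float64(-34.76)) [ 0.4618 -0.1741]
[[0.4167, -0.1751], [0.4479, -0.1301], [0.5079, -0.1725], [0.4757, -0.2175]] (np.float64(0.0548), np.float64(55.28)) (np.float64(0.0727), np.float64(-35.66)) (np.float64(0.0735), np.float64(-35.27)) [ 0.462  -0.1738]
[[ 0.46168808 -0.17393192  0.058     ]]
```

```bash
python3 -m creep '1 -.122 .005 .2 .029; 1 -.122 .005 .25 .029; 1 -.122 .005 .25 .029'; python3 -c "
from h import *
plan([0.4618,-0.174,0.039],np.radians(54.8))"
```

```text
clock: 5.38
eef_pos: [0.4608, -0.1741, 0.093]
tool_rot: [0.299, 0.954, 0.0, -0.0]
ft_force: [-0.2, -0.2, 0.9]
grip_width: 0.0851
grasp_force: 0.0
shift [-0.006  0.004  0.36 ] turn 0.0023 yaw_y 55.22 at [ 0.4608 -0.1741  0.093 ] t 5.38 tilt [-0.0009  0.0004] j6 0.25
```

```bash
python3 -m creep '1 -.006 .004 .15 .002; 1 -.006 .004 .3 .002; 1 -.006 .004 .36 .002; 1 -.006 .004 .36 .002; 0 -.006 .004 .36 .002; 0 -.006 .004 .36 .002; 0 -.006 .004 .36 .002; 0 -.006 .004 .36 .002; 0 -.006 .004 .36 .002; 0 -.006 .004 .36 .002'; python3 -c "
from h import *
plan([0.4618,-0.174,0.239]);print(obs()['ft_torque'])"
```

```text
clock: 6.62
eef_pos: [0.463, -0.1748, 0.0396]
tool_rot: [0.303, 0.953, 0.0, 0.001]
ft_force: [-0.1, 0.2, 5.5]
grip_width: 0.0351
grasp_force: 61.4
shift [ 0.008  0.    -1.329] turn 0 yaw_y 54.72 at [ 0.463  -0.1748  0.0396] t 6.62 tilt [ 0.0017 -0.0003] j6 0.25
[0.15940371 0.08358509 0.00389696]
```

```bash
python3 -m creep '0 0 0 -.05 0; 0 0 0 -.15 0; 0 0 0 -.4 0; 0 0 0 -.75 0; 0 0 0 -.75 0'; python3 -c "
from h import *
look('held',('bearing_block',))
s=obs();print(s['ft_force'],s['ft_torque'],s['grip_width'],s['grasp_force'])
plan([0.4540,0.1775,0.15],np.radians(76.1))
im=cv2.imread('pics/held.png'); cv2.imwrite('pics/heldc.png',cv2.resize(im[140:360,140:400],None,fx=2.7,fy=2.7,interpolation=2))"
```

```text
clock: 7.25
eef_pos: [0.4655, -0.1759, 0.1562]
tool_rot: [0.303, 0.953, -0.0, 0.005]
ft_force: [1.9, 0.3, -5.1]
grip_width: 0.0353
grasp_force: 61.0
bearing_block [([0.4625, -0.176, 0.1113], 0.84)]
[-0.03299822 -0.39782019 -5.53373071] [0.00379178 0.01597476 0.05827581] 0.03526292931070208 60.95850348472595
shift [1.401 1.885 0.011] turn -0.1188 yaw_y 54.71 at [ 0.4622 -0.1746  0.1517] t 7.35 tilt [ 0.0006 -0.0003] j6 0.25
```

View pics/heldc.png

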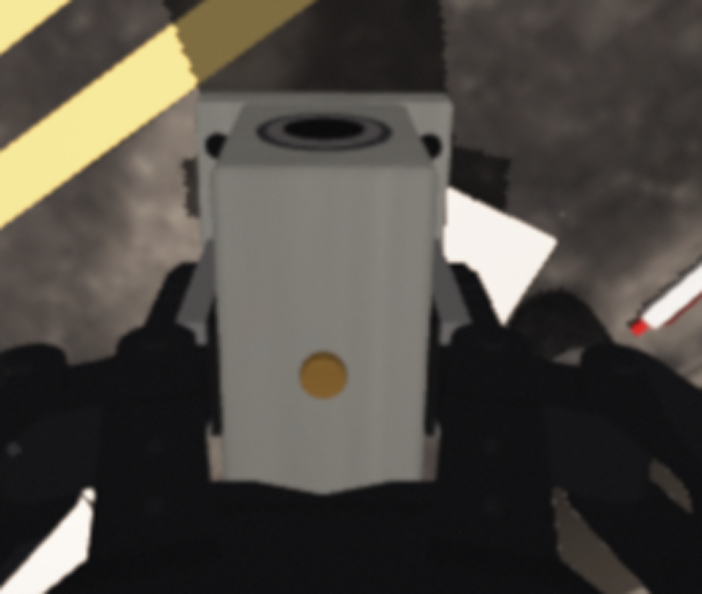

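```bash
python3 -c "
from h import *
s=obs(); T=R.from_quat(s['tool_rot']); p=camera_params('wrist')
o=T.inv().apply(np.array(p['eye'])-s['eef_pos']); print('cam in tool',o.round(4))
Rc=T.inv()*R.from_quat(p['attitude'])
P=dict(load('held')); P['eye']=o; P['attitude']=Rc.as_quat()
def q(c,z): return at_z('',np.array(c)/2.7+[140,140],z,P).round(4).tolist()
print('nipple',q([[323,375]],-.0185))
print('top near corners',q([[217,165],[435,165]],-.0155))
print('foot near corners',q([[198,95],[452,97]],.0295))
"
```

```text
cam in tool [ 0.0716 -0.0011 -0.1205]
nipple [[0.0017, -0.0009, -0.0185]]
top near corners [[0.0371, -0.0172, -0.0155], [0.037, 0.0164, -0.0155]]
foot near corners [[0.038, -0.0275, 0.0295], [0.0376, 0.0269, 0.0295]]
```

```bash
python3 -m creep '0 .15 .2 0 -.01; 0 .35 .45 0 -.03; 0 .55 .75 0 -.06; 0 .7 .95 0 -.09; 0 .7 .95 0 -.119; 0 .7 .95 0 -.119'; python3 -c "
from h import *
plan([0.4555,0.177,0.12],np.radians(76.1))"
```

```text
clock: 8.1
eef_pos: [0.4572, 0.0028, 0.1494]
tool_rot: [0.121, 0.993, -0.0, -0.002]
ft_force: [0.2, -0.4, -5.3]
grip_width: 0.0355
grasp_force: 61.7
shift [0.288 1.125 0.196] turn 0.0003 yaw_y 76.15 at [0.4572 0.0028 0.1494] t 8.1 tilt [-0.0045 -0.0002] j6 0.25
```

```bash
python3 -m creep '0 .06 .25 .0 0; 0 .15 .6 .0 0; 0 .25 .95 .0 0; 0 .28 1 .0 0; 0 .28 1 0 0'; python3 -m creep '0 .008 .12 .1 0; 0 .008 .125 .2 0; 0 .008 .125 .2 0; 0 .008 .125 .2 0'; python3 -c "
from h import *
look('over',('pocket','jig','bearing_block'))
plan([0.4555,0.177,0.07],np.radians(76.1))
im=cv2.imread('pics/over.png'); cv2.imwrite('pics/overc.png',cv2.resize(im[90:310,120:400],None,fx=2.7,fy=2.7,interpolation=2))"
```

```text
clock: 8.72
eef_pos: [0.4532, 0.1576, 0.1503]
tool_rot: [0.121, 0.993, -0.001, -0.001]
ft_force: [-0.5, -0.4, -3.9]
grip_width: 0.0355
grasp_force: 62.5
clock: 9.22
eef_pos: [0.4573, 0.1759, 0.121]
tool_rot: [0.121, 0.993, -0.0, -0.0]
ft_force: [0.1, -0.8, -4.0]
grip_width: 0.0354
grasp_force: 62.4
pocket []
jig []
bearing_block [([0.4554, 0.1773, 0.0782], 0.66)]
shift [ 0.016 -0.     0.346] turn 0.0001 yaw_y 76.11 at [0.4578 0.1764 0.1219] t 9.43 tilt [0.0011 0.0003] j6 0.61
```

View pics/overc.png

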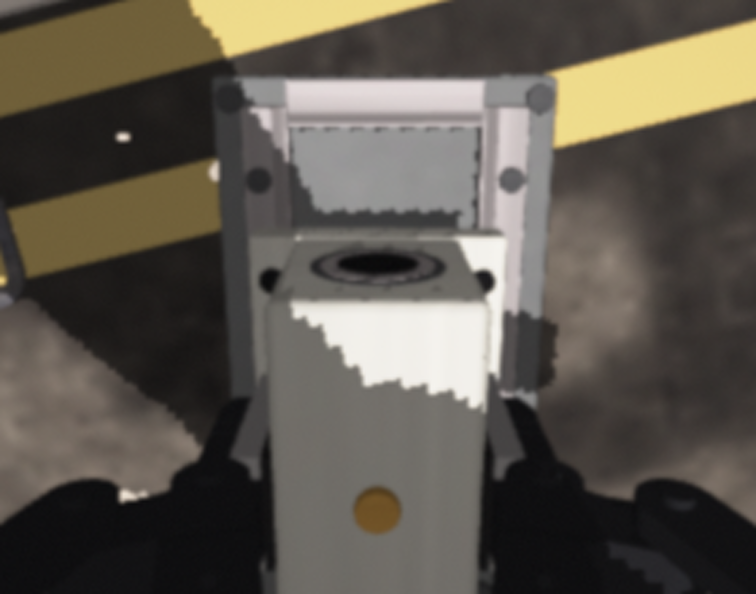

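```bash
cat > m.py <<'E'
from h import *
s=obs(); T=R.from_quat(s['tool_rot']); p=camera_params('wrist')
P={'camera_matrix':p['camera_matrix'],'eye':T.inv().apply(np.array(p['eye'])-s['eef_pos']),'attitude':(T.inv()*R.from_quat(p['attitude'])).as_quat()}
zt=s['eef_pos'][2]; print(P['eye'].round(4),s['eef_pos'])
def q(n,c,z,o=(120,90)):
    r=at_z('',np.array(c)/2.7+np.array(o),z,P); print(n,r[:,:2].round(4).tolist(),'mean',r[:,:2].mean(0).round(4))
E
python3 -c "
from m import *
q('plate near',[[213,78],[556,78]],zt-.008)
q('plate sides',[[232,395],[537,395]],zt-.008)
q('floor rear',[[290,126],[481,126]],zt-.008)
q('rail bevel top inner rear',[[286,120],[484,120]],zt-.02)
q('foot near',[[250,234],[506,235]],.0295)
q('nipple',[[377,511]],-.0185)
"
```

```text
[ 0.072  -0.0013 -0.1205] [0.4578386  0.17640735 0.12185211]
plate near [[0.0685, -0.0524], [0.0685, 0.0557]] mean [0.0685 0.0016]
plate sides [[-0.041, -0.0528], [-0.0411, 0.0567]] mean [-0.041  0.002]
floor rear [[0.0537, -0.0287], [0.0536, 0.0327]] mean [0.0537 0.002 ]
rail bevel top inner rear [[0.0564, -0.0284], [0.0564, 0.0318]] mean [0.0564 0.0017]
foot near [[0.0376, -0.0282], [0.0373, 0.0268]] mean [ 0.0374 -0.0007]
nipple [[0.0019, -0.001]] mean [ 0.0019 -0.001 ]
```

```bash
python3 -m creep '0 .006 .017 .1 0; 0 .006 .017 .22 0; 0 .006 .017 .32 0; 0 .006 .017 .33 0; 0 .006 .017 .33 0'; python3 -c "
from h import *
look('low',())
plan([0.4555,0.177,0.0475],np.radians(76.1));print(obs()['ft_force'])
im=cv2.imread('pics/low.png'); cv2.imwrite('pics/lowc.png',cv2.resize(im[90:310,120:400],None,fx=2.7,fy=2.7,interpolation=2))"
```

```text
clock: 10.05
eef_pos: [0.4573, 0.1793, 0.0717]
tool_rot: [0.121, 0.993, -0.0, -0.0]
ft_force: [-0.3, -0.1, -5.1]
grip_width: 0.0353
grasp_force: 62.5
shift [ 0.01  -0.019  0.164] turn 0.0002 yaw_y 76.14 at [0.4576 0.1794 0.0721] t 10.1 tilt [0.0007 0.0003] j6 0.62
[ 1.0497934   0.23025482 -4.09280672]
```

View pics/lowc.png

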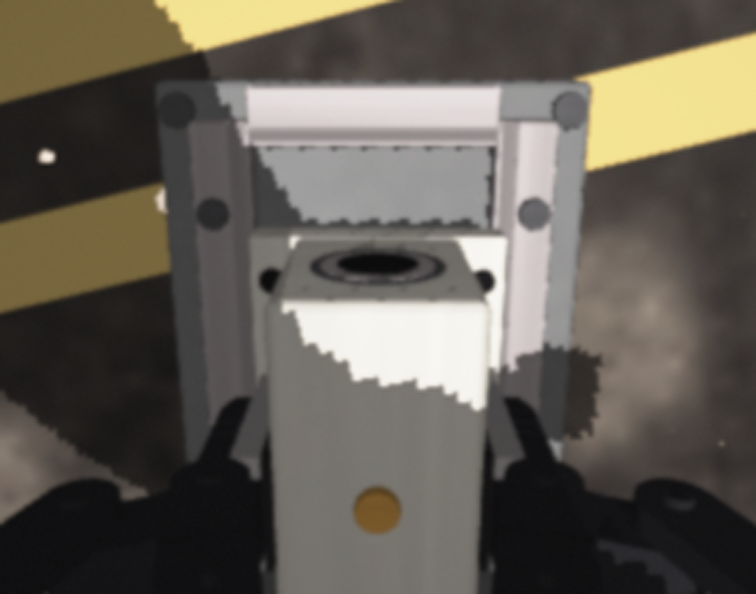

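```bash
python3 -c "
from m import *
q('plate near',[[155,82],[591,82]],zt-.008)
q('plate sides',[[188,450],[562,450]],zt-.008)
q('floor rear',[[252,148],[493,148]],zt-.008)
q('foot near',[[250,234],[506,235]],.0295)
"
```

```text
[ 0.072  -0.0013 -0.1205] [0.45760539 0.17937658 0.07213102]
plate near [[0.0683, -0.056], [0.0683, 0.0524]] mean [ 0.0683 -0.0018]
plate sides [[-0.0345, -0.0556], [-0.0346, 0.0528]] mean [-0.0345 -0.0014]
floor rear [[0.0521, -0.0327], [0.052, 0.0288]] mean [ 0.052 -0.002]
foot near [[0.0375, -0.0282], [0.0373, 0.0268]] mean [ 0.0374 -0.0007]
```

```bash
python3 -m creep '0 0 -.006 .03 0; 0 0 -.006 .07 0; 0 0 -.006 .11 0; 0 0 -.006 .145 0; 0 0 -.006 .145 0'; python3 -c "
from h import *
s=obs();print(s['ft_force'],s['ft_torque']);plan([0.4555,0.177,0.0475],np.radians(76.1))"
```

```text
clock: 10.72
eef_pos: [0.4565, 0.1781, 0.0494]
tool_rot: [0.121, 0.993, -0.0, -0.001]
ft_force: [-1.2, 0.0, -4.8]
grip_width: 0.0353
grasp_force: 62.5
[-1.15810156  0.02001425 -4.75335823] [-0.00932011  0.0147407  -0.01278718]
shift [ 0.004 -0.009  0.013] turn 0.0002 yaw_y 76.14 at [0.4565 0.1781 0.0494] t 10.72 tilt [-0.0013 -0.0005] j6 0.61
```

```bash
python3 -m creep '0 0 0 .006 0; 0 0 0 .010 0; 0 0 0 .013 0; 0 0 0 .013 0'; python3 -c "
from h import *
s=obs();print(s['ft_force'],s['ft_torque']);plan([0.4555,0.177,0.0475],np.radians(76.1))"
```

```text
clock: 11.22
eef_pos: [0.457, 0.1784, 0.0482]
tool_rot: [0.121, 0.993, 0.0, 0.0]
ft_force: [-0.1, 0.2, -4.5]
grip_width: 0.0351
grasp_force: 62.5
[-0.14937256  0.15210223 -4.4678303 ] [-0.01552942 -0.00836207 -0.0357683 ]
shift [ 0.008 -0.011  0.005] turn 0.0002 yaw_y 76.14 at [0.457  0.1784 0.0482] t 11.22 tilt [0.0002 0.0001] j6 0.61
```

```bash
python3 -m creep '0 0 0 .004 0; 0 0 0 .008 0; 0 0 0 .008 0; 0 0 0 .008 0'; python3 -c "
from h import *
s=obs();print(s['ft_force'],s['ft_torque']);plan([0.4555,0.177,0.0475],np.radians(76.1))"
```

```text
clock: 11.72
eef_pos: [0.457, 0.1784, 0.0476]
tool_rot: [0.121, 0.993, 0.0, 0.0]
ft_force: [-4.2, -0.1, 5.6]
grip_width: 0.0354
grasp_force: 63.5
[-4.17170068 -0.09297071  5.64830312] [-1.94171826e-01  5.86442971e-01 -4.89675418e-04]
shift [ 0.008 -0.011  0.001] turn 0.0002 yaw_y 76.14 at [0.457  0.1784 0.0476] t 11.72 tilt [0.0006 0.0002] j6 0.61
```

```bash
python3 -m creep '0 0 0 .003 0; 0 0 0 .006 0; 0 0 0 .006 0; 0 0 0 .006 0'; python3 -c "
from h import *
s=obs();print(s['ft_force'],s['ft_torque']);plan([0.4555,0.177,0.0475],np.radians(76.1))"
```

```text
clock: 12.22
eef_pos: [0.4571, 0.1784, 0.0476]
tool_rot: [0.121, 0.993, 0.0, 0.0]
ft_force: [-5.9, -2.5, 13.4]
grip_width: 0.0355
grasp_force: 64.7
[-5.88889846 -2.45128444 13.42714274] [-0.42940389  1.03609319 -0.0413558 ]
shift [ 0.008 -0.011  0.001] turn 0.0002 yaw_y 76.14 at [0.4571 0.1784 0.0476] t 12.22 tilt [0.001  0.0004] j6 0.61
```

```bash
cat >> h.py <<'E'
def f():
    a=[]
    for i in range(4):
        camera("wrist"); s=obs(); a.append(R.from_quat(s["tool_rot"]).inv().apply(s["ft_force"])*[1,1,1])
    print("tool-frame force",np.mean(a,0).round(2),"sd",np.std(a,0).round(2),"pos",s["eef_pos"].round(4),"t",s["clock"].round(2),"grip",s["grip_width"].round(4),
      "torq",s["ft_torque"].round(2),"yaw",np.degrees(np.arctan2(*R.from_quat(s["tool_rot"]).as_matrix()[[1,0],1])).round(2))
E
python3 -m creep '0 0 0 -.004 0; 0 0 0 -.008 0; 0 0 0 -.008 0'; python3 -c "
from h import *
f()"
```

```text
clock: 12.6
eef_pos: [0.457, 0.1783, 0.0476]
tool_rot: [0.121, 0.993, 0.0, 0.0]
ft_force: [-3.2, -0.9, 6.8]
grip_width: 0.0354
grasp_force: 63.7Traceback (most recent call last):
  File "<string>", line 3, in <module>
    f()
    ~^^
  File "h.py", line 29, in f
    print("tool-frame force",np.mean(a,0).round(2),"sd",np.std(a,0).round(2),"pos",s["eef_pos"].round(4),"t",s["clock"].round(2),"grip",s["grip_width"].round(4),
                                                                                                             ^^^^^^^^^^^^^^^^
AttributeError: 'float' object has no attribute 'round'
```

```bash
sed -i 's/s\["clock"\].round(2)/round(s["clock"],2)/; s/s\["grip_width"\].round(4)/round(s["grip_width"],4)/' h.py
python3 -m creep '0 0 0 -.005 0; 0 -.01 0 -.005 0; 0 -.02 0 -.005 0; 0 -.03 0 -.005 0; 0 -.04 0 -.005 0; 0 -.05 0 -.005 0; 0 -.06 0 -.005 0; 0 -.06 0 -.005 0'; python3 -c "
from h import *
f()"
```

```text
clock: 13.8
eef_pos: [0.4659, 0.176, 0.0478]
tool_rot: [0.121, 0.993, -0.0, 0.0]
ft_force: [1.6, -0.6, -3.9]
grip_width: 0.0352
grasp_force: 62.6
tool-frame force [0.01 0.31 4.76] sd [0.58 0.26 0.7 ] pos [0.4656 0.1761 0.0478] t 14.0 grip 0.0356 torq [-0.   -0.04 -0.02] yaw 76.14
```

```bash
python3 -m creep '0 -.008 0 .002 0; 0 -.016 0 .004 0; 0 -.024 0 .004 0; 0 -.032 0 .004 0; 0 -.032 0 .004 0'; python3 -c "
from h import *
f()"; python3 -m creep '0 -.008 0 0 0; 0 -.016 0 0 0; 0 -.024 0 0 0; 0 -.024 0 0 0';  python3 -c "
from h import *
f()"
```

```text
clock: 14.62
eef_pos: [0.4703, 0.1752, 0.0476]
tool_rot: [0.121, 0.993, 0.0, -0.0]
ft_force: [-3.6, 1.3, 1.7]
grip_width: 0.0355
grasp_force: 63.1
tool-frame force [ 3.71  0.11 -2.8 ] sd [0.56 0.56 0.62] pos [0.4703 0.1752 0.0476] t 14.82 grip 0.0353 torq [0.18 0.6  0.04] yaw 76.15
clock: 15.32
eef_pos: [0.4723, 0.1747, 0.0477]
tool_rot: [0.12, 0.993, 0.0, -0.002]
ft_force: [-7.5, 2.5, 7.3]
grip_width: 0.0353
grasp_force: 64.0
tool-frame force [ 8.25  0.89 -7.86] sd [0.15 0.69 0.61] pos [0.4723 0.1747 0.0477] t 15.53 grip 0.0353 torq [0.44 1.41 0.03] yaw 76.19
```

```bash
python3 -m creep '0 0 0 -.004 0; 0 0 0 -.008 0; 0 0 0 -.008 0; 0 0 0 -.008 0'; python3 -c "
from h import *
f()
look('push',('pad_face','bearing_block'));look('pushs',('pad_face',),'scene')"
```

```text
clock: 16.02
eef_pos: [0.4728, 0.1744, 0.0478]
tool_rot: [0.12, 0.993, 0.0, -0.001]
ft_force: [-4.4, 3.0, -2.0]
grip_width: 0.0352
grasp_force: 62.6
tool-frame force [5.14 2.27 2.68] sd [0.4  0.26 0.7 ] pos [0.4728 0.1744 0.0478] t 16.23 grip 0.0356 torq [0.65 0.8  0.17] yaw 76.18
pad_face []
bearing_block [([0.4689, 0.1737, 0.0018], 0.84)]
pad_face [([0.846, -0.0071, 0.0278], 0.52)]
```

```bash
python3 -m creep '0 -.008 .002 0 0; 0 -.016 .004 0 0; 0 -.024 .004 0 0; 0 -.024 .004 0 0; 0 -.024 .004 0 0'; python3 -c "
from h import *
f()"
```

```text
clock: 17.1
eef_pos: [0.4749, 0.1739, 0.0478]
tool_rot: [0.12, 0.993, -0.0, -0.003]
ft_force: [-8.6, 2.0, 0.8]
grip_width: 0.0353
grasp_force: 63.4
tool-frame force [ 8.25  0.3  -1.73] sd [0.37 0.3  0.19] pos [0.4749 0.1739 0.0478] t 17.3 grip 0.035 torq [0.61 1.43 0.15] yaw 76.19
```

```bash
python3 -m creep '0 -.008 0 -.002 0; 0 -.016 0 -.003 0; 0 -.024 0 -.003 0; 0 -.029 0 -.003 0; 0 -.029 0 -.003 0; 0 -.029 0 -.003 0'; python3 -c "
from h import *
f();plan([0.4749,0.1739,0.0478],np.radians(76.1))
look('end',())
im=cv2.imread('pics/end.png'); cv2.imwrite('pics/endc.png',cv2.resize(im[90:310,120:400],None,fx=2.7,fy=2.7,interpolation=2))"
```

```text
clock: 18.05
eef_pos: [0.4773, 0.1733, 0.0479]
tool_rot: [0.12, 0.993, 0.0, -0.004]
ft_force: [-12.3, 4.6, 3.3]
grip_width: 0.0353
grasp_force: 63.4
tool-frame force [12.58  1.21 -3.42] sd [0.2  0.4  0.57] pos [0.4773 0.1732 0.0479] t 18.25 grip 0.0353 torq [0.92 2.1  0.12] yaw 76.23
shift [0.017 0.    0.001] turn 0.0007 yaw_y 76.23 at [0.4773 0.1732 0.0479] t 18.25 tilt [-0.0089  0.0011] j6 0.59
```

View pics/endc.png

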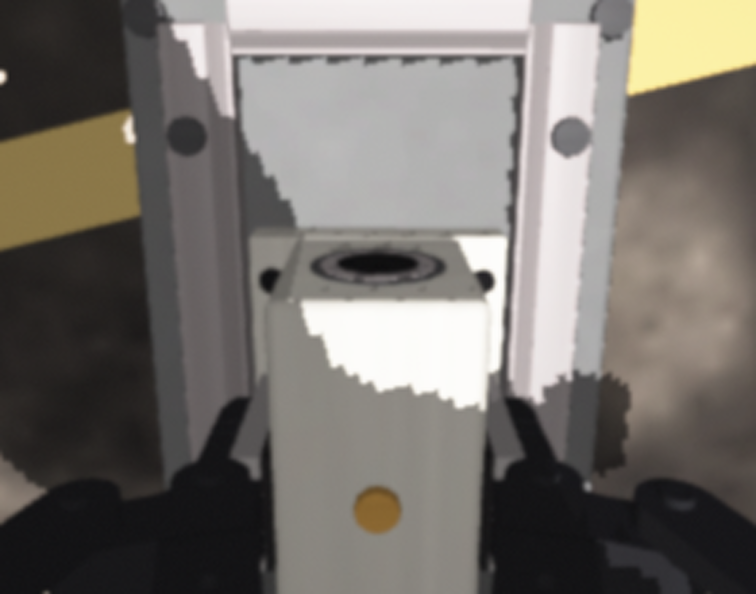

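```bash
python3 -c "
from m import *
q('floor rear',[[240,60],[518,60]],zt-.008)
q('foot near',[[250,231],[506,233]],.0295)"
python3 -m creep '0 0 0 .003 0; 0 0 0 .006 0; 0 0 0 .006 0; 0 0 0 .006 0'; python3 -c "
from h import *
f();plan([0.4749,0.1739,0.0478],np.radians(76.1))"
```

```text
[ 0.072  -0.0013 -0.1205] [0.47733868 0.17326887 0.04788662]
floor rear [[0.0733, -0.0303], [0.0733, 0.0293]] mean [ 0.0733 -0.0005]
foot near [[0.0382, -0.0282], [0.0377, 0.0267]] mean [ 0.038  -0.0007]
clock: 18.8
eef_pos: [0.4773, 0.1733, 0.0478]
tool_rot: [0.12, 0.993, 0.0, -0.004]
ft_force: [-14.8, 4.6, 9.2]
grip_width: 0.0352
grasp_force: 64.3
tool-frame force [15.04  0.06 -8.92] sd [0.19 0.28 0.78] pos [0.4773 0.1733 0.0478] t 19.0 grip 0.0354 torq [0.7  2.49 0.12] yaw 76.24
shift [0.017 0.    0.   ] turn 0.0008 yaw_y 76.24 at [0.4773 0.1733 0.0478] t 19.0 tilt [-0.0085  0.0012] j6 0.59
```

```bash
python3 -m creep '0 0 0 -.003 0; 0 0 0 -.006 0; 0 0 0 -.009 0; 0 0 0 -.009 0; 0 0 0 -.009 0'; python3 -c "
from h import *
f()"; python3 -m creep '0 0 0 -.003 0; 0 0 0 -.003 0; 0 0 0 -.003 0'; python3 -c "
from h import *
f();plan([0.4749,0.1739,0.0478],np.radians(76.1))"
```

```text
clock: 19.62
eef_pos: [0.4774, 0.1733, 0.0479]
tool_rot: [0.12, 0.993, -0.0, -0.005]
ft_force: [-11.0, 5.2, 0.0]
grip_width: 0.0353
grasp_force: 62.9
tool-frame force [11.46  1.63  0.06] sd [0.28 0.36 0.52] pos [0.4774 0.1733 0.0479] t 19.82 grip 0.0354 torq [0.95 1.98 0.1 ] yaw 76.23
clock: 20.2
eef_pos: [0.4772, 0.1733, 0.048]
tool_rot: [0.12, 0.993, -0.0, -0.005]
ft_force: [-10.4, 4.8, -2.0]
grip_width: 0.0355
grasp_force: 62.6
tool-frame force [10.88  2.35  2.39] sd [0.25 0.05 0.22] pos [0.4772 0.1733 0.048 ] t 20.4 grip 0.0351 torq [1.04 1.89 0.11] yaw 76.24
shift [0.016 0.    0.002] turn 0.0008 yaw_y 76.24 at [0.4772 0.1733 0.048 ] t 20.4 tilt [-0.0095  0.001 ] j6 0.59
```

```bash
python3 -m creep '0 -.004 .003 0 0; 0 -.008 .003 0 0; 0 -.01 .003 0 0; 0 -.01 .003 0 0; 0 -.01 .003 0 0'; python3 -c "
from h import *
f()"; python3 -m creep '0 0 0 .003 0; 0 0 0 .005 0; 0 0 0 .005 0; 0 0 0 .005 0; 0 0 0 .005 0; 0 0 0 .005 0; 0 0 0 .005 0; 0 0 0 .005 0'; python3 -c "
from h import *
f();plan([0.4749,0.1739,0.0478],np.radians(76.1))"
```

```text
clock: 21.02
eef_pos: [0.4778, 0.1731, 0.048]
tool_rot: [0.12, 0.993, -0.0, -0.006]
ft_force: [-11.6, 4.4, -0.1]
grip_width: 0.035
grasp_force: 63.0
tool-frame force [13.23  1.53 -0.48] sd [0.46 0.65 0.23] pos [0.4778 0.1731 0.048 ] t 21.23 grip 0.0356 torq [0.99 2.29 0.1 ] yaw 76.24
clock: 22.22
eef_pos: [0.4779, 0.1731, 0.0479]
tool_rot: [0.12, 0.993, -0.0, -0.005]
ft_force: [-14.6, 4.6, 5.1]
grip_width: 0.0353
grasp_force: 63.8
tool-frame force [14.98 -0.04 -5.43] sd [0.68 0.22 0.26] pos [0.4779 0.1731 0.048 ] t 22.43 grip 0.0355 torq [0.8  2.56 0.15] yaw 76.24
shift [0.02  0.    0.001] turn 0.0008 yaw_y 76.24 at [0.4779 0.1731 0.048 ] t 22.43 tilt [-0.0108  0.0007] j6 0.59
```

```bash
python3 -c "
from workcell import ticket
print(ticket.job_done())"
```

```text
the job is handed in; nothing more can be done
None
```

I handed the job in at about 22 s of the 48 s. The bearing block sits in the grey jig's pocket, still gripped and pushed against the sprung pad with about 12 N. That is estimated from the wrist force less floor friction; the camera and arm travel suggested a few newtons less. The gripper leans about 0.6°, so the block's rear edge may be a few tenths of a millimetre off the floor. The result of the judging was not shown.

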